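# Clear the jar and hang the stop bar of the loaf stand

### The job

The stop bar of the sloping loaf stand lies on the table, and a jar has been left in its place, right between the stand's two notched posts. First put that jar upright, gently, on the jar tray with the other jars; then lay the bent bar's two straight ends in the two notches and let go, so that its bend hangs down freely between the posts. Leave everything else where it stands.

Things in the scene. Friction and masses are not known exactly. Their poses are not given: they have to be found in the camera images.
- stand: fixed wooden loaf stand: sloping board with two loaves, and in front (-x side) two steel posts 190 mm apart (centres, along y). Origin on the table below the middle of the notch line; x points from posts to loaves, z up. The rest of the stand begins 57 mm behind the notch line (60 mm high there); loaves begin 75 mm behind, up to 200 mm high.
- notch_mid (a point): mid-point between the two notches, on the line where the axis of the seated bar lies, 125 mm above the table; axes as the stand
- notch_left (a point): notch of the stand's +y post: where the axis of a seated bar end passes, 125 mm above the table. The post is 12 mm thick (along y), 60 mm wide at its top, 153 mm high, and ends in an open 60-degree V notch, 46 mm wide at the mouth, its bottom 12 mm below this point
- notch_right (a point): the same for the -y post
- bar: loose dark steel rod, 12 mm thick, about 0.2 kg, lying flat. Bent in one plane like a crank: straight end 75 mm, right angle, leg 80 mm, cross part 120 mm, leg 80 mm, straight end 75 mm in line with the first; 282 mm over all. Origin on its underside, half-way between straight ends (x = +40 mm) and cross part (x = -40 mm); y along the ends, z up as it lies. Either end may go in either notch.
- bar_cross (a point): middle of the bar's cross part, on the rod's axis (6 mm above the table as it lies); axes as the bar. Seated, it hangs 80 mm below the notches
- bar_left (a point): point on the axis of the bar's +y straight end, 95 mm from the middle: where it should lie in a notch (it may be up to about 20 mm off along the bar)
- bar_right (a point): the same on the -y straight end
- jar_mid (a point): the obstacle jar: closed amber glass jar with a brass lid, 58 mm across, 85 mm high, about 0.25 kg, standing on the table between the two posts, its centre within 45 mm on the -x side of the notch line; centre, half-way up
- jar_tray: low aluminium tray fixed to the table, 200 (x) by 260 mm (y), rim 14 mm high, 4 mm thick, inner floor 4 mm above the table. Origin on the table under its centre. Three jars stand along its +x side; the -x half, around x = -45 mm, is free for the obstacle jar. Tray and bar lie on opposite sides of the stand, either way round.
- tray_jar0_mid (a point): one of three more jars like the obstacle jar (58 mm across, 85 mm high), standing in a row on the jar tray along its +x side; centre, half-way up. Leave it where it stands.
- tray_jar1_mid (a point): one of three more jars like the obstacle jar (58 mm across, 85 mm high), standing in a row on the jar tray along its +x side; centre, half-way up. Leave it where it stands.
- tray_jar2_mid (a point): one of three more jars like the obstacle jar (58 mm across, 85 mm high), standing in a row on the jar tray along its +x side; centre, half-way up. Leave it where it stands.
- bowl: small white bowl, 100 mm across, 50 mm high, bystander; origin under its centre
- brush: pastry brush lying on the table between robot and stand, bystander, about 20 mm high, lying roughly along world y; origin under its middle
- tape: roll of tape lying flat, 80 mm across, 24 mm high, bystander; origin under its centre
Things that resemble listed ones, but are neither listed nor needed, are in the scene too. Leave any pink, purple or red look-alike of the part that bears jar_mid alone.

How it is judged:
By the outcome, as a careful person would: the job done as asked, in the order asked, and still so for the second after the job is handed in, with the robot touching nothing.
It also fails if it takes over 69 s, if anything falls off the work surface, if the arm or the gripper's body presses on something with over 40 N, if the wrist force passes 120 N, or if a joint passes its speed limit or range.

### The arm

A 6-joint arm with a two-finger parallel gripper is mounted at the origin on the work surface. World frame = base frame: x ahead of the robot, y to its left, z up, the work surface at z = 0. Lengths are in mm, angles in rad, forces in N, time in s.
With the tool pointing down it reaches from about 275 to 750 mm from the base axis. Payload 10.2 kg.
Tool frame: the origin (TCP) lies midway between the tips of the shut fingers; the grasp point (between the pads) lies 19 mm behind it (ctrl.tcp_to_grasp is the z of the grasp point in the tool frame, in mm); z points along the fingers, y is the direction in which the jaws open and shut (so a half turn about z gives the same grasp; the last joint's range is limited). The gripper opens to 85 mm and grips with 20 to 120 N. Pads are 22 mm wide; open, the fingers measure 114 mm over their backs; the gripper's body (76 mm by 85 mm) begins 54 mm behind the grasp point. The pads swing forward as they close: fully open they stand 13 mm farther back than shut.
Start: joints at [1.055, 0.313, 1.498, -0, 1.331, -0.223], TCP at [151.546, 502.658, 231.294] pointing down, gripper open.
Joint ranges: [-2.94, 2.94], [-0.97, 2.17], [0.19, 2.56], [-1.23, 4.37], [0.02, 3.11], [-2.88, 2.88]. Speed limits (rad/s): [2.39, 2.39, 3.01, 3.14, 3.14, 3.14].

### API

Orientations are given as a unit quaternion [w, x, y, z].
In Python, from rig import sensors, capture, order, ctrl gives the robot as it stands. The module is installed in compiled form; this text tells all that it offers.
- The arm moves only by the tool play_rows, never from a script. Its argument "deltas" is a list of rows, each a list of 7 numbers: the shift along the world's x, y, z in units of 40 mm (1.0 is 40 mm), then the turn, a rotation vector about the world's x, y, z in units of 6 degrees (1.0 is 6 degrees), then the opening, from -1 (shut) to 1 (fully open). A call has 1 to 8 rows; each row shifts and turns the commanded pose from where the row before left it; what a row does not reach is not made up. A row lasts 1/12 s, in which the tool goes at most 41.7 mm and 7.16 degrees, less where a joint would pass 70% of its speed; a pose out of reach is approached as far as the arm can. A call is refused whole if a number of a shift passes 1 or a number of a turn 1, either way. A call with a gripper value outside its range is refused whole. The fingers move at their own pace and stop on an object; "squeeze" is the grip in N (left out, the last holds). Time passes only in rows, so rows that do not move let the fingers close. It gives the time, the measured TCP pose, the force and the opening at its end, in the units of the state.
- sensors.sense(): the state, without advancing time (a new reading comes with each control period).
- capture(name): name is "scene" or "top"; returns a dict with "pixels" (480x640x3 uint8, red, green, blue), "z_map" (480x640 float32, mm along the optical axis (not along the pixel's ray), 0 where there is no reading), "fx", "fy", "cx", "cy" (pixels), "eye" and "rotation" of the camera in the world. Camera axes: x right, y down, z forward; pixel columns grow to the right and rows downward; lengths in mm; the calibration is good to about 2 mm. A picture is of the moment at which its call begins.
- order.finish_job(): hands the job in, once; it reports no verdict.
The state is a dict: "time_s": time; "joints": joint angles; "dq": joint speeds; "tau": joint torques, N m; "eef_pos": TCP position; "ee_rot": TCP orientation; "force": force on the tool from outside, world axes, zero at the start; "wrist_torque": the same for the moment, N m; "grip_width": opening from 0.0 (shut) to 1.0 (fully open).
Only numpy, scipy, OpenCV 4.12 (cv2) and the standard library are available. Lean on these libraries where they do the work, as an engineer would, in place of code of your own. Each camera call takes 0.05 s, during which the arm holds its last target. There are 200 camera calls.

## Working session

There is one attempt and no reset: what is moved stays moved. The work goes in short steps, Python scripts to look and compute and a tool call to move; the robot and the scene stay as the last step left them, time stands still between calls to the robot, and variables do not carry over. Pictures are saved under pics/ and viewed, about 8 in all and at most 12, crops included, and the job is handed in when it is done.

Besides the shell and the picture viewer there is one more tool, called as name(argument=value, ...) on one line, values as JSON. play_rows: Moves the arm, as the interface text tells. Its arguments: {"type":"object","properties":{"deltas":{"type":"array","items":{"type":"array","items":{"type":"number"}}},"squeeze":{"type":"number"}},"required":["deltas"]}

```bash
mkdir -p pics
cat > h.py <<'E'
import numpy as np, cv2
from rig import sensors, capture, order, ctrl
def shot(n):
    c=capture(n); c['R']=np.array(c['rotation']).reshape(3,3) if np.size(c['rotation'])==9 else None
    return c
def cloud(c):
    v,u=np.mgrid[0:480,0:640]; z=c['z_map']
    p=np.stack([(u-c['cx'])/c['fx']*z,(v-c['cy'])/c['fy']*z,z],-1)
    return p@c['R'].T+np.array(c['eye'])
def onplane(c,uv,h):
    uv=np.atleast_2d(uv).astype(float)
    d=np.stack([(uv[:,0]-c['cx'])/c['fx'],(uv[:,1]-c['cy'])/c['fy'],np.ones(len(uv))],-1)@c['R'].T
    e=np.array(c['eye']); return e+d*((h-e[2])/d[:,2])[:,None]
def save(c,n): cv2.imwrite('pics/'+n,c['pixels'][:,:,::-1])
E
python3 - <<'E'
from h import *
for n in('scene','top'):
    c=shot(n); save(c,n+'0.png'); print(n,c['eye'],c['rotation'],c['fx'],c['cx'],c['cy'],(c['z_map']>0).mean())
print(sensors.sense(), ctrl.tcp_to_grasp)
E
```

```text
scene [982.35627189 678.07690521 756.28359395] [-0.12543274  0.26273835  0.86446124 -0.40980721] 465.01795882993576 322.1943721310503 246.19862578793635 0.99591796875
top [ 298.94671169   -3.01797752 1232.06828955] [-0.07306063  0.70791695 -0.6997661   0.06199311] 465.8320152800327 320.5835642535257 241.35964142200672 0.9960481770833334
{'time_s': 0.1, 'joints': array([ 1.05458281e+00,  3.13384490e-01,  1.49839025e+00,  1.23306649e-05,
        1.33100620e+00, -2.23380070e-01]), 'dq': array([-1.67422288e-05, -3.20127429e-04, -1.33541551e-03, -2.97857244e-05,
        1.58434159e-03,  3.50083236e-04]), 'tau': array([ 4.28517684e-03, -4.12903011e+01, -2.60140228e+01, -9.85821771e-05,
        3.05236477e-03,  2.11458490e-05]), 'eef_pos': array([151.42589387, 502.43522858, 230.78622751]), 'ee_rot': array([-2.20322114e-04,  1.45895567e-01,  9.89299818e-01, -5.51815520e-04]), 'force': array([ 0.34283293, -0.40031711, -0.11527767]), 'wrist_torque': array([ 0.02077339, -0.02869629,  0.00517335]), 'grip_width': 1.0000823179255978} -18.700000000000003
```

View pics/scene0.png

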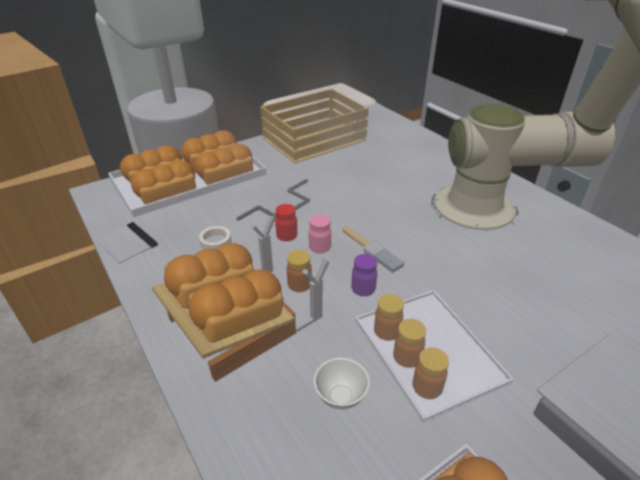

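View pics/top0.png

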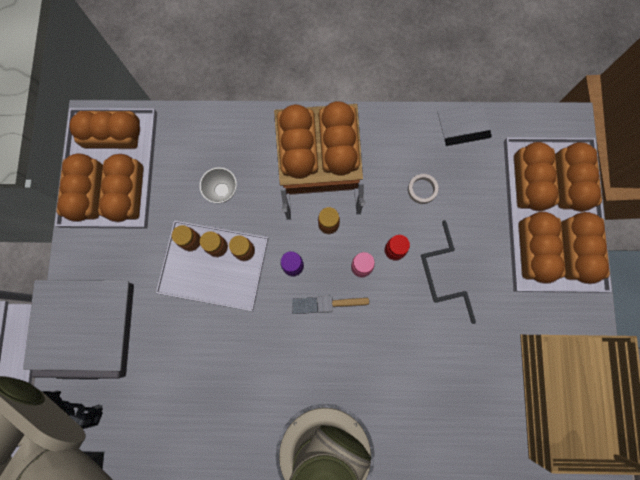

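The two views show the following:
- **Jars:** the obstacle jar is at top px (329,220), between the posts at (286,202) and (361,197). The purple, pink and red look-alikes are at (291,264), (363,264) and (398,246).
- **Tray:** centre about (213,266), with three jars along its upper (+x) edge.
- **Bar:** crank shape around (445,272), on the robot's right.

Next I'll measure these positions.

```bash
sed -i "s/c\['R'\]=.*$/q=np.array(c['rotation']); c['R']=__import__('scipy.spatial.transform',fromlist=['R']).Rotation.from_quat(q[[1,2,3,0]]).as_matrix()/" h.py
python3 - <<'E'
from h import *
c=shot('top'); P=cloud(c); hsv=cv2.cvtColor(c['pixels'],cv2.COLOR_RGB2HSV)
print('table z',np.median(P[330:380,200:400,2]))
Z=P[...,2]
for n,(u,v) in dict(jar=(329,220),j0=(184,237),j1=(212,243),j2=(241,247),purple=(291,264),pink=(363,264),red=(398,246)).items():
    m=np.zeros((480,640),bool); m[v-20:v+20,u-20:u+20]=1
    m&=(Z>78)&(Z<95)
    k,l,s,ce=cv2.connectedComponentsWithStats(m.astype('uint8'))
    i=1+np.argmax(s[1:,4]); pp=P[l==i]
    (cx,cy),r=cv2.minEnclosingCircle(pp[:,:2].astype('float32'))
    print(n,np.round([cx,cy,r]),'med',np.round(np.median(pp,0)),len(pp))
# posts
sub=np.zeros((480,640),bool); sub[180:222,270:380]=1
m=sub&(Z>95)&(Z<175)
k,l,s,ce=cv2.connectedComponentsWithStats(m.astype('uint8'))
for i in range(1,k):
    if s[i,4]>8:
        pp=P[l==i]; print('post?',s[i],np.round(pp.min(0)),np.round(pp.max(0)),np.round(pp.mean(0)))
# bar
g=c['pixels'].max(2); m=np.zeros((480,640),'uint8'); m[210:335,410:490]=(g[210:335,410:490]<90)
k,l,s,ce=cv2.connectedComponentsWithStats(m); i=1+np.argmax(s[1:,4]); print('bar',s[i])
v,u=np.nonzero(l==i); Q=onplane(c,np.stack([u,v],-1),6)[:,:2]
r=cv2.minAreaRect(Q.astype('float32')); print(r,np.round(cv2.boxPoints(r)))
cnt=max(cv2.findContours((l==i).astype('uint8'),0,2)[0],key=cv2.contourArea)
ap=cv2.approxPolyDP(cnt,3,True)[:,0]; print(ap.tolist()); print(np.round(onplane(c,ap,6)[:,:2]).tolist())
# tray
m=np.zeros((480,640),'uint8'); 
corners=[(175,221),(268,237),(252,310),(157,293)]
print('tray',np.round(onplane(c,corners,14)))
im=c['pixels'][175:225,265:385]; cv2.imwrite('pics/posts.png',cv2.resize(im[:,:,::-1],None,fx=6,fy=6,interpolation=2))
E
```

```text
table z 0.05528935084907971
jar [586.  -2.  26.] med [585.  -2.  85.] 316
j0 [533. 368.  26.] med [533. 367.  89.] 339
j1 [519. 296.  26.] med [518. 294.  89.] 337
j2 [509. 222.  26.] med [509. 221.  89.] 338
purple [470.  91.  26.] med [470.  91.  85.] 328
pink [470. -91.  26.] med [470. -90.  85.] 330
red [ 516. -179.   26.] med [ 516. -179.   85.] 331
post? [358 182   8  24 142] [598. -90.  98.] [657. -75. 156.] [630. -82. 134.]
post? [281 188   7  24 129] [581.  99. 104.] [640. 114. 155.] [614. 106. 135.]
bar [421 220  55 104 765]
((452.0863342285156, -306.98162841796875), (280.6991882324219, 92.79180145263672), 13.740445137023926) [[ 305. -295.]
 [ 327. -385.]
 [ 599. -319.]
 [ 577. -229.]]
[[444, 220], [449, 247], [421, 255], [435, 302], [463, 296], [474, 323], [465, 291], [435, 295], [425, 258], [454, 249]]
[[598.0, -314.0], [524.0, -325.0], [502.0, -250.0], [378.0, -282.0], [395.0, -356.0], [326.0, -381.0], [408.0, -362.0], [397.0, -283.0], [494.0, -260.0], [519.0, -338.0]]
tray [[587. 411.  14.]
 [545. 158.  14.]
 [351. 193.  14.]
 [393. 445.  14.]]
```

View pics/posts.png

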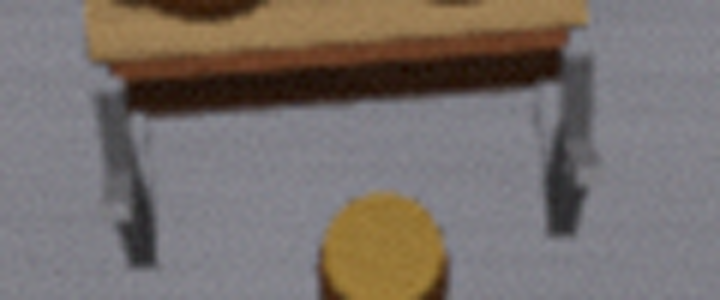

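The posts' centres are about (627.5,-82.5) and (610.5,106.5), which puts notch_mid near (619,12) with a yaw of about 5°. I'll move the jar first: from (586,-2) to about (425,309) on the tray.

play_rows(deltas=[[0.45, -0.525, 0, 0, 0, 0, 1], [0.45, -0.525, 0, 0, 0, 0, 1], [0.45, -0.525, 0, 0, 0, 0, 1], [0.45, -0.525, 0, 0, 0, 0, 1], [0.45, -0.525, 0, 0, 0, 0, 1], [0.45, -0.525, 0, 0, 0, 0, 1], [0.45, -0.525, 0, 0, 0, 0, 1], [0.45, -0.525, 0, 0, 0, 0, 1]], squeeze=30)

```text
time_s: 0.82
eef_pos: [296.1, 333.5, 231.2]
ee_rot: [-0.0, 0.146, 0.989, -0.0]
force: [0.3, -0.2, 0.4]
grip_width: 1.001
```

play_rows(deltas=[[0.45, -0.525, 0, 0, 0, 0, 1], [0.45, -0.525, 0, 0, 0, 0, 1], [0.45, -0.525, 0, 0, 0, 0, 1], [0.45, -0.525, 0, 0, 0, 0, 1], [0.45, -0.525, 0, 0, 0, 0, 1], [0.45, -0.525, 0, 0, 0, 0, 1], [0.45, -0.525, 0, 0, 0, 0, 1], [0.45, -0.525, 0, 0, 0, 0, 1]])

```text
time_s: 1.48
eef_pos: [440.2, 165.4, 231.2]
ee_rot: [-0.0, 0.146, 0.989, -0.0]
force: [0.9, 0.1, -0.2]
grip_width: 1.005
```

play_rows(deltas=[[0.45, -0.525, 0, 0, 0, 0, 1], [0.45, -0.525, 0, 0, 0, 0, 1], [0.45, -0.525, 0, 0, 0, 0, 1], [0.45, -0.525, 0, 0, 0, 0, 1], [0.45, -0.525, 0, 0, 0, 0, 1], [0.45, -0.525, 0, 0, 0, 0, 1], [0.45, -0.525, 0, 0, 0, 0, 1], [0.45, -0.525, 0, 0, 0, 0, 1]])

```text
time_s: 2.15
eef_pos: [584.2, -2.5, 231.0]
ee_rot: [-0.0, 0.146, 0.989, 0.0]
force: [-0.9, 0.6, 0.5]
grip_width: 0.997
```

play_rows(deltas=[[0.04, 0, -0.9, 0, 0, 0, 1], [0, 0, -0.9, 0, 0, 0, 1], [0, 0, -0.9, 0, 0, 0, 1], [0, 0, -0.9, 0, 0, 0, 1], [0, 0, -0.7, 0, 0, 0, 1], [0, 0, -0.5, 0, 0, 0, 1], [0, 0, -0.3, 0, 0, 0, 1], [0, 0, 0, 0, 0, 0, 1]])

```text
time_s: 2.82
eef_pos: [583.8, -1.1, 24.9]
ee_rot: [-0.002, 0.146, 0.989, 0.0]
force: [0.0, -0.0, 0.5]
grip_width: 0.996
```

play_rows(deltas=[[0, 0, 0, 0, 0, 0, 0.2], [0, 0, 0, 0, 0, 0, 0.2], [0, 0, 0, 0, 0, 0, 0.2], [0, 0, 0, 0, 0, 0, 0.1], [0, 0, 0, 0, 0, 0, 0.1], [0, 0, 0, 0, 0, 0, 0.0], [0, 0, 0, 0, 0, 0, -0.2], [0, 0, 0, 0, 0, 0, -0.2]])

```text
time_s: 3.48
eef_pos: [586.1, -1.7, 29.3]
ee_rot: [0.002, 0.146, 0.989, -0.0]
force: [-2.8, -1.6, 5.6]
grip_width: 0.667
```

play_rows(deltas=[[0, 0, 0, 0, 0, 0, -0.3], [0, 0, 0.2, 0, 0, 0, -0.3], [0, 0, 0.4, 0, 0, 0, -0.3], [0, 0, 0.7, 0, 0, 0, -0.3], [0, 0, 0.7, 0, 0, 0, -0.3], [0, 0, 0.7, 0, 0, 0, -0.3], [-0.3, 0, 0.7, 0, 0, 0, -0.3], [-0.5, 0, 0.6, 0, 0, 0, -0.3]])

```text
time_s: 4.15
eef_pos: [553.6, -1.4, 189.8]
ee_rot: [0.001, 0.146, 0.989, 0.0]
force: [0.4, 0.3, -3.2]
grip_width: 0.665
```

play_rows(deltas=[[-0.4, 0.2, 0, 0, 0, 0, -0.3], [-0.3, 0.5, 0, 0, 0, 0, -0.3], [-0.3, 0.7, 0, 0, 0, 0, -0.3], [-0.3, 0.75, 0, 0, 0, 0, -0.3], [-0.3, 0.75, 0, 0, 0, 0, -0.3], [-0.3, 0.75, 0, 0, 0, 0, -0.3], [-0.3, 0.75, 0, 0, 0, 0, -0.3], [-0.3, 0.75, 0, 0, 0, 0, -0.3]])

```text
time_s: 4.82
eef_pos: [452.1, 206.0, 188.1]
ee_rot: [0.0, 0.146, 0.989, 0.0]
force: [-0.2, 0.9, -3.0]
grip_width: 0.662
```

play_rows(deltas=[[-0.3, 0.75, 0, 0, 0, 0, -0.3], [-0.3, 0.7, 0, 0, 0, 0, -0.3], [-0.25, 0.6, 0, 0, 0, 0, -0.3], [-0.2, 0.4, 0, 0, 0, 0, -0.3], [0, 0.15, 0, 0, 0, 0, -0.3], [0, 0, 0, 0, 0, 0, -0.3], [0, 0, 0, 0, 0, 0, -0.3]])

```text
time_s: 5.4
eef_pos: [411.4, 308.2, 187.6]
ee_rot: [0.0, 0.146, 0.989, -0.0]
force: [-0.5, 0.4, -4.3]
grip_width: 0.663
```

Run:
```python
from h import *
c=shot('scene'); save(c,'s1.png'); s=sensors.sense(); print(s['eef_pos'],s['force'],s['grip_width'])
```

```text
[411.55921116 307.89396491 187.48423537] [ 0.2986767  -0.52583535 -2.99948182] 0.6669100753029626
```

View pics/s1.png

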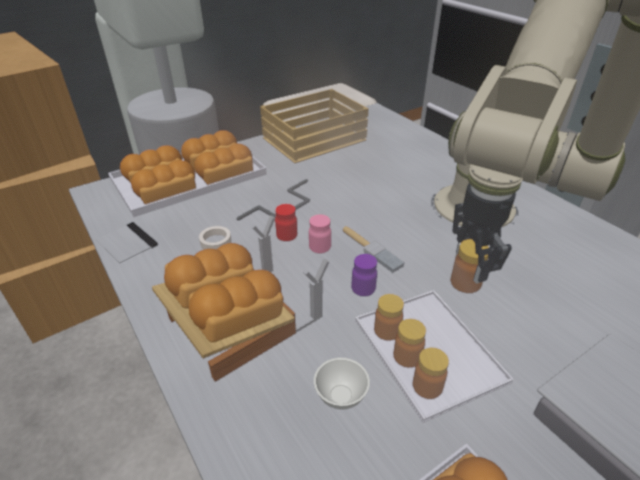

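The jar is held upright at px (467,265). I'm lowering it onto the free half of the tray.

play_rows(deltas=[[0.33, 0, -0.4, 0, 0, 0, -0.3], [0, 0, -0.8, 0, 0, 0, -0.3], [0, 0, -0.9, 0, 0, 0, -0.3], [0, 0, -0.8, 0, 0, 0, -0.3], [0, 0, -0.5, 0, 0, 0, -0.3], [0, 0, -0.2, 0, 0, 0, -0.3], [0, 0, -0.1, 0, 0, 0, -0.3], [0, 0, -0.1, 0, 0, 0, -0.3]])

```text
time_s: 6.12
eef_pos: [425.4, 308.4, 36.1]
ee_rot: [0.001, 0.146, 0.989, 0.0]
force: [-0.3, -0.3, -3.2]
grip_width: 0.665
```

play_rows(deltas=[[0, 0, -0.05, 0, 0, 0, -0.3], [0, 0, 0, 0, 0, 0, -0.3], [0, 0, 0, 0, 0, 0, -0.3]])

```text
time_s: 6.37
eef_pos: [424.8, 308.8, 34.2]
ee_rot: [0.001, 0.146, 0.989, 0.0]
force: [-0.0, 0.5, -2.7]
grip_width: 0.663
```

play_rows(deltas=[[0, 0, -0.03, 0, 0, 0, -0.3], [0, 0, 0, 0, 0, 0, -0.3], [0, 0, -0.02, 0, 0, 0, -0.3], [0, 0, 0, 0, 0, 0, -0.3]])

```text
time_s: 6.7
eef_pos: [424.9, 308.9, 33.3]
ee_rot: [0.001, 0.146, 0.989, 0.0]
force: [-4.8, -2.3, 13.8]
grip_width: 0.665
```

The jar is touching the tray floor with light contact. I'm releasing it and backing up.

play_rows(deltas=[[0, 0, 0, 0, 0, 0, 0.5], [0, 0, 0, 0, 0, 0, 0.6], [0, 0, 0, 0, 0, 0, 0.8], [0, 0, 0.3, 0, 0, 0, 0.8], [0, 0, 0.7, 0, 0, 0, 0.8], [0, 0, 0.9, 0, 0, 0, 0.8], [0, 0, 0.9, 0, 0, 0, 0.8], [0, 0, 0.9, 0, 0, 0, 0.8]])

```text
time_s: 7.37
eef_pos: [424.1, 308.5, 181.1]
ee_rot: [-0.0, 0.146, 0.989, -0.0]
force: [0.9, -0.1, -0.3]
grip_width: 0.902
```

play_rows(deltas=[[0, -0.3, 0.9, 0, 0, 0, 0.3], [0, -0.6, 0.3, 0, 0, -0.5, 0.3], [0, -0.65, 0, 0, 0, -0.5, 0.3], [0, -0.65, 0, 0, 0, -0.5, 0.3], [0, -0.65, 0, 0, 0, -0.5, 0.3], [0, -0.65, 0, 0, 0, -0.5, 0.3], [0, -0.65, 0, 0, 0, -0.5, 0.3], [0, -0.65, 0, 0, 0, -0.5, 0.3]])

```text
time_s: 8.03
eef_pos: [424.2, 115.5, 227.4]
ee_rot: [0.0, 0.325, 0.946, 0.0]
force: [-0.3, -0.1, -0.6]
grip_width: 0.65
```

play_rows(deltas=[[0, -0.65, 0, 0, 0, -0.5, 0.3], [0, -0.65, 0, 0, 0, -0.5, 0.3], [0, -0.65, 0, 0, 0, -0.5, 0.3], [0, -0.65, 0, 0, 0, -0.5, 0.3], [0, -0.65, 0, 0, 0, -0.5, 0.3], [0, -0.65, 0, 0, 0, -0.5, 0.3], [0, -0.65, 0, 0, 0, -0.5, 0.3], [0, -0.65, 0, 0, 0, -0.5, 0.3]])

```text
time_s: 8.7
eef_pos: [424.2, -92.7, 227.4]
ee_rot: [0.0, 0.515, 0.857, 0.0]
force: [0.0, -0.2, -0.3]
grip_width: 0.651
```

play_rows(deltas=[[0, -0.65, 0, 0, 0, -0.5, 0.3], [0, -0.65, 0, 0, 0, -0.5, 0.3], [0, -0.65, 0, 0, 0, -0.5, 0.3], [0, -0.65, 0, 0, 0, -0.5, 0.3], [0, -0.65, 0, 0, 0, -0.42, 0.3], [0, -0.65, 0, 0, 0, 0, 0.3], [-0.2, -0.65, 0, 0, 0, 0, 0.3], [-0.2, -0.5, 0, 0, 0, 0, 0.3]])

```text
time_s: 9.37
eef_pos: [408.0, -295.2, 227.2]
ee_rot: [0.0, 0.618, 0.786, -0.0]
force: [0.6, 0.4, 0.4]
grip_width: 0.65
```

Run:
```python
from h import *
s=sensors.sense(); print(s['eef_pos'],s['ee_rot'],s['joints'],s['grip_width'])
c=shot('top'); P=cloud(c); Z=P[...,2]
m=((Z>80)&(Z<96)).astype('uint8'); k,l,st,ce=cv2.connectedComponentsWithStats(m)
for i in range(1,k):
    if 200<st[i,4]<500: 
        (x,y),r=cv2.minEnclosingCircle(P[l==i][:,:2].astype('float32')); print('jar',np.round([x,y,r,np.median(Z[l==i])],1))
save(c,'t2.png')
```

```text
[ 407.98732426 -295.15345619  227.15280584] [ 9.65119761e-05  6.17848638e-01  7.86297045e-01 -9.56921288e-05] [-8.59266247e-01  2.68829903e-01  1.56759691e+00 -1.56237690e-04
  1.30493966e+00 -1.09801416e+00] 0.6497672486715246
jar [533.9 367.2  25.9  89.1]
jar [518.8 295.2  26.   88.6]
jar [509.  221.9  25.8  89. ]
jar [ 515.8 -179.9   26.    84.9]
jar [470.4  91.2  25.5  84.8]
jar [469.6 -90.6  25.6  84.6]
jar [424.9 309.4  25.8  89. ]
jar [ 148.6 -498.8  148.9   86.7]
jar [ 143.6 -710.3  140.5   85.3]
```

View pics/t2.png

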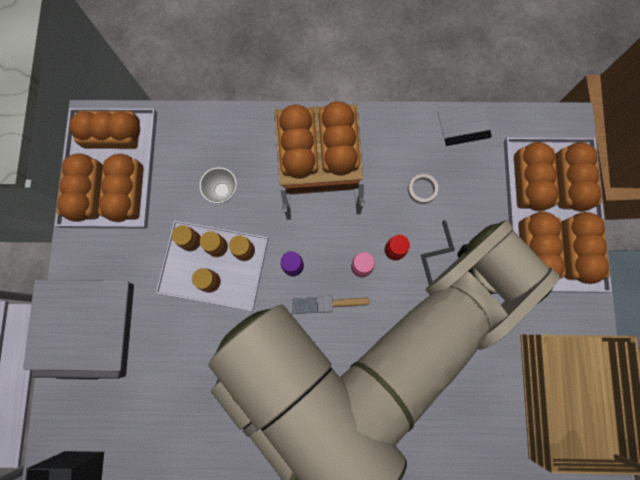

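The jar stands upright on the tray (lid at px (205,280)), and nothing else has moved. Next I tilt the tool and go down over the bar's -y leg.

play_rows(deltas=[[-0.1, -0.13, -0.3, 0.68, 0.166, 0, 0.1], [-0.1, -0.13, -0.5, 0.68, 0.166, 0, 0.1], [-0.1, -0.13, -0.7, 0.68, 0.166, 0, 0.1], [-0.09, -0.14, -0.7, 0.68, 0.166, 0, 0.1], [0, 0, -0.6, 0.68, 0.166, 0, 0.1], [0, 0, -0.5, 0, 0, 0, 0.1], [0, 0, -0.4, 0, 0, 0, 0.1], [0, 0, 0, 0, 0, 0, 0.1]])

```text
time_s: 10.08
eef_pos: [391.9, -313.4, 76.5]
ee_rot: [-0.146, 0.607, 0.773, 0.113]
force: [-0.0, 1.5, -0.8]
grip_width: 0.554
```

Run:
```python
from h import *
s=sensors.sense(); print(s['eef_pos'],s['ee_rot'],s['joints'],s['grip_width'])
c=shot('scene'); cv2.imwrite('pics/s3.png',cv2.resize(c['pixels'][100:340,180:500,::-1],None,fx=2.5,fy=2.5,interpolation=2))
```

```text
[ 391.85890381 -313.39138337   76.47273863] [-0.1459446   0.60733545  0.77266164  0.11330406] [-0.97452282  0.61154314  1.52598949  0.12842111  1.35655827 -1.26269934] 0.5541190543454102
```

View pics/s3.png

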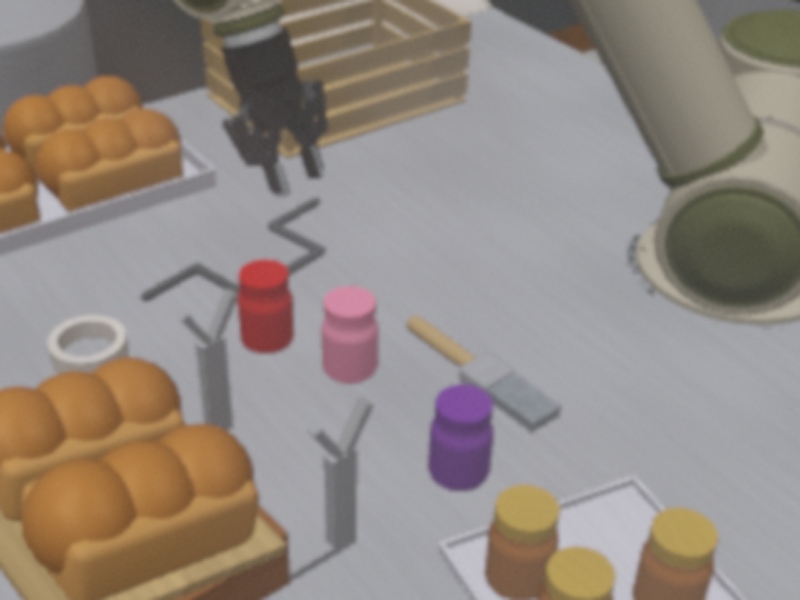

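The hand at crop px (265,110) is tilted the right way, and the leg lies below it at about (300,235). Going down.

play_rows(deltas=[[0, -0.05, -0.3, 0, 0, 0, 0], [0, -0.03, -0.5, 0, 0, 0, 0], [0, 0, -0.4, 0, 0, 0, -0.1], [0, 0, -0.3, 0, 0, 0, -0.2], [0, 0, -0.15, 0, 0, 0, -0.3], [0, 0, -0.05, 0, 0, 0, -0.4], [0, 0, 0, 0, 0, 0, -0.5], [0, 0, 0, 0, 0, 0, -0.5]], squeeze=110)

```text
time_s: 10.8
eef_pos: [393.1, -318.1, 12.0]
ee_rot: [-0.143, 0.607, 0.773, 0.112]
force: [-0.2, 0.7, 1.0]
grip_width: 0.25
```

play_rows(deltas=[[0, 0, -0.05, 0, 0, 0, -0.5], [0, 0, -0.05, 0, 0, 0, -0.5], [0, 0, 0, 0, 0, 0, -0.5]])

```text
time_s: 11.05
eef_pos: [392.7, -317.7, 7.3]
ee_rot: [-0.143, 0.607, 0.773, 0.112]
force: [-0.0, -0.7, -0.3]
grip_width: 0.25
```

play_rows(deltas=[[0, 0, -0.05, 0, 0, 0, -0.5], [0, 0, 0, 0, 0, 0, -0.5], [0, 0, 0, 0, 0, 0, -0.7], [0, 0, 0, 0, 0, 0, -0.8], [0, 0, 0, 0, 0, 0, -0.9], [0, 0, 0, 0, 0, 0, -1], [0, 0, 0, 0, 0, 0, -1]])

```text
time_s: 11.63
eef_pos: [392.8, -317.8, 5.7]
ee_rot: [-0.143, 0.607, 0.773, 0.112]
force: [-1.6, 0.0, 5.8]
grip_width: 0.076
```

play_rows(deltas=[[0, 0, 0, 0, 0, 0, -1], [0, 0, 0, 0, 0, 0, -1]])

```text
time_s: 11.8
eef_pos: [392.8, -317.9, 5.7]
ee_rot: [-0.143, 0.607, 0.773, 0.112]
force: [-0.4, -0.0, 5.6]
grip_width: 0.076
```

play_rows(deltas=[[0, 0, 0.1, 0, 0, 0, -1], [0, 0, 0.2, 0, 0, 0, -1], [0, 0, 0.3, 0, 0, 0, -1], [0, 0, 0.4, 0, 0, 0, -1], [0, 0, 0.4, 0, 0, 0, -1], [0, 0, 0.3, 0, 0, 0, -1], [0, 0, 0.1, 0, 0, 0, -1], [0, 0, 0, 0, 0, 0, -1]])

```text
time_s: 12.47
eef_pos: [393.0, -318.1, 78.4]
ee_rot: [-0.142, 0.607, 0.773, 0.112]
force: [-1.2, -0.5, -2.5]
grip_width: 0.074
```

Run:
```python
from h import *
s=sensors.sense(); print(s['eef_pos'],s['force'],s['wrist_torque'],s['grip_width'])
c=shot('scene'); a=cv2.resize(c['pixels'][100:300,200:420,::-1],None,fx=2.2,fy=2.2,interpolation=2)
c=shot('top'); b=cv2.resize(c['pixels'][190:360,400:520,::-1],None,fx=2.5,fy=2.5,interpolation=2)[:440]
b=cv2.copyMakeBorder(b,0,440-b.shape[0],0,0,0)
cv2.imwrite('pics/s4.png',np.hstack([a,b]))
```

```text
[ 393.02454331 -318.12192171   78.38948985] [-1.15116108 -0.49635127 -2.54867312] [-0.36386152  0.06859339  0.03436913] 0.07406846535543626
```

View pics/s4.png

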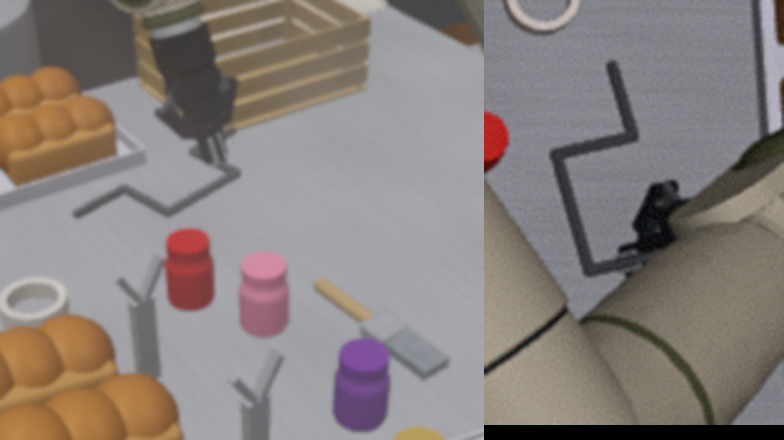

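The leg is gripped and the bar was lifted level (crop px 75–240, 170–215). I'm raising it, then yawing and carrying it.

play_rows(deltas=[[0, 0, 0.5, 0, 0, 0, -1], [0, 0, 0.8, 0, 0, 0, -1], [0, 0, 0.9, 0, 0, 0, -1], [0, 0, 0.9, 0, 0, 0.2, -1], [0.1, 0.2, 0.6, 0, 0, 0.5, -1], [0.18, 0.345, 0.35, 0, 0, 0.68, -1], [0.18, 0.345, 0, 0, 0, 0.68, -1], [0.18, 0.345, 0, 0, 0, 0.68, -1]])

```text
time_s: 13.23
eef_pos: [418.6, -267.9, 239.2]
ee_rot: [-0.158, 0.489, 0.853, 0.091]
force: [0.1, 0.2, -3.7]
grip_width: 0.074
```

play_rows(deltas=[[0.18, 0.345, 0, 0, 0, 0.68, -1], [0.18, 0.345, 0, 0, 0, 0.68, -1], [0.18, 0.345, 0, 0, 0, 0.68, -1], [0.18, 0.345, 0, 0, 0, 0.68, -1], [0.18, 0.345, 0, 0, 0, 0.68, -1], [0.18, 0.345, 0, 0, 0, 0.68, -1], [0.18, 0.345, 0, 0, 0, 0.68, -1], [0.18, 0.345, 0, 0, 0, 0.68, -1]])

```text
time_s: 13.9
eef_pos: [476.1, -157.2, 238.2]
ee_rot: [-0.178, 0.23, 0.956, 0.043]
force: [-0.2, 0.3, -1.9]
grip_width: 0.071
```

play_rows(deltas=[[0.18, 0.345, 0, 0, 0, 0.68, -1], [0.18, 0.345, 0, 0, 0, 0.68, -1], [0.18, 0.345, 0, 0, 0, 0.68, -1], [0.18, 0.345, 0, 0, 0, 0.68, -1], [0.18, 0.345, 0, 0, 0, 0.68, -1], [0.18, 0.345, 0, 0, 0, 0.68, -1], [0.18, 0.345, 0, 0, 0, 0.68, -1], [0.1, 0.2, 0, 0, 0, 0.63, -1]])

```text
time_s: 14.57
eef_pos: [530.7, -51.9, 238.0]
ee_rot: [-0.183, -0.046, 0.982, -0.008]
force: [0.3, 0.2, -2.5]
grip_width: 0.076
```

Run:
```python
from h import *
from scipy.spatial.transform import Rotation as R
s=sensors.sense(); q=s['ee_rot']; print(s['eef_pos'],s['joints'],s['grip_width'],s['force']); print(R.from_quat(q[[1,2,3,0]]).as_matrix())
```

```text
[530.70656838 -51.88161488 238.04515433] [-0.25736932  0.54196524  1.18686638 -0.12548921  1.75917113 -1.92441155] 0.07577591053518369 [ 0.28935755  0.17822112 -2.49985292]
[[-0.92880449 -0.09396388 -0.35845921]
 [-0.08806606  0.99557498 -0.03278457]
 [ 0.35995358  0.00111764 -0.93296954]]
```

play_rows(deltas=[[0, 0, 0, 0.04, -0.4, 0, -1], [0, 0, 0, 0.075, -0.84, 0, -1], [0, 0, 0, 0.075, -0.84, 0, -1], [0, 0, 0, 0.075, -0.84, 0, -1], [0, 0, 0, 0.075, -0.84, 0, -1], [0, 0, 0, 0.075, -0.84, 0, -1], [0, 0, 0, 0.075, -0.84, 0, -1], [0, 0, 0, 0.075, -0.84, 0, -1]])

```text
time_s: 15.23
eef_pos: [530.0, -53.3, 238.6]
ee_rot: [0.148, -0.044, 0.988, 0.007]
force: [-0.4, -0.3, -2.5]
grip_width: 0.076
```

play_rows(deltas=[[0, 0, 0, 0.075, -0.84, 0, -1], [0, 0, 0, 0.075, -0.84, 0, -1], [0, 0, 0, 0.075, -0.84, 0, -1], [0, 0, 0, 0.075, -0.84, 0, -1], [0, 0, 0, 0.075, -0.84, 0, -1], [0, 0, 0, 0.075, -0.84, 0, -1], [0, 0, 0, 0.075, -0.84, 0, -1], [0, 0, 0, 0.075, -0.84, 0, -1]])

```text
time_s: 15.9
eef_pos: [539.1, -31.6, 279.0]
ee_rot: [0.446, -0.022, 0.894, 0.016]
force: [0.9, 0.5, -1.0]
grip_width: 0.072
```

play_rows(deltas=[[0, 0, 0, 0.04, -0.46, 0, -1], [0, 0, 0, 0, 0, 0, -1], [0, 0, 0, 0, 0, 0, -1]])

```text
time_s: 16.15
eef_pos: [541.3, -25.4, 291.5]
ee_rot: [0.46, -0.02, 0.888, 0.015]
force: [-0.4, -0.5, -2.5]
grip_width: 0.079
```

Run:
```python
from h import *
from scipy.spatial.transform import Rotation as R
s=sensors.sense(); q=s['ee_rot']; print(s['eef_pos'],s['joints'],s['grip_width'],s['force']); print(R.from_quat(q[[1,2,3,0]]).as_matrix())
c=shot('scene'); np.savez('sc5.npz',z=c['z_map'],p=c['pixels']); a=cv2.resize(c['pixels'][130:360,180:440,::-1],None,fx=2,fy=2,interpolation=2)
c=shot('top'); np.savez('tp5.npz',z=c['z_map'],p=c['pixels']); b=cv2.resize(c['pixels'][170:340,260:400,::-1],None,fx=2,fy=2,interpolation=2)
b=cv2.copyMakeBorder(b,0,460-b.shape[0],0,0,0)
cv2.imwrite('pics/s5.png',np.hstack([a,b]))
```

```text
[541.34378987 -25.39719903 291.51804661] [-0.46441006 -0.07128031  2.06980812  1.05397899  0.4848981  -2.88001674] 0.07852777987215814 [-0.42885928 -0.48560173 -2.53236828]
[[-0.57615137 -0.04951382  0.81584188]
 [-0.02275077  0.99874817  0.04454778]
 [-0.81702632  0.00710524 -0.5765566 ]]
```

View pics/s5.png

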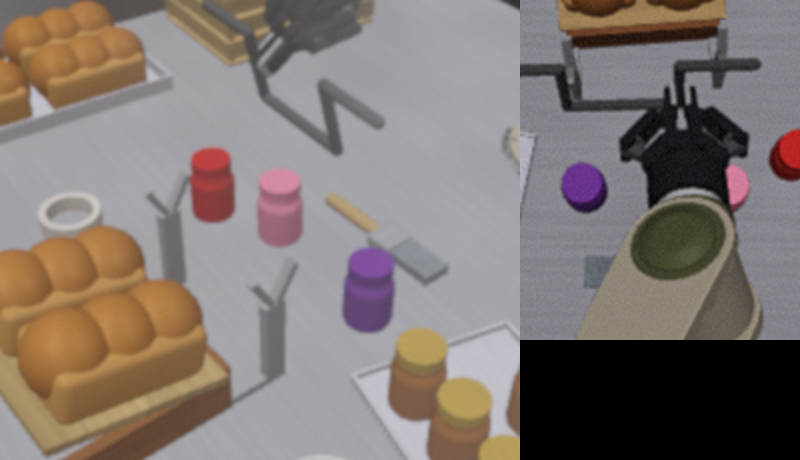

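The bar is still held, with its bend hanging down. However, joint 6 reached its limit (-2.88), so the pose came out a bit off. I'll fit the kinematics from the logged poses and see which final tilt is reachable.

```bash
cat > kin.py <<'E'
from h import *
from scipy.spatial.transform import Rotation as R
from scipy.optimize import least_squares
s=sensors.sense()
D=[([1.0546,.31338,1.49839,0,1.33101,-.22338],[151.43,502.44,230.79],[-.0002,.1459,.9893,-.00055]),
([-.859266,.26883,1.567597,-.000156,1.30494,-1.098014],[407.987,-295.153,227.153],[.0001,.61785,.7863,-.0001]),
([-.97452282,.61154314,1.52598949,.12842111,1.35655827,-1.26269934],[391.859,-313.391,76.473],[-.1459446,.60733545,.77266164,.11330406]),
([-.25736932,.54196524,1.18686638,-.12548921,1.75917113,-1.92441155],[530.707,-51.882,238.045],None),
([-0.46441006,-0.07128031,2.06980812,1.05397899,0.4848981,-2.88001674],[541.344,-25.397,291.518],[.46,-.02,.888,.015])]
ry=lambda a:R.from_euler('y',a).as_matrix(); rz=lambda a:R.from_euler('z',a).as_matrix()
def rot(q,s6=1): return rz(q[0])@ry(q[1]+q[2])@rz(q[3])@ry(q[4])@rz(s6*q[5])
def A(q):
    a=rz(q[0]);b=a@ry(q[1]);c=a@ry(q[1]+q[2]);d=c@rz(q[3]);e=d@ry(q[4])
    return np.hstack([a[:,1:],b[:,[0,2]],c[:,[0,2]],d[:,1:2],e[:,2:]])
M=np.vstack([A(q) for q,_,_ in D]);y=np.hstack([p for _,p,_ in D])
X=np.linalg.lstsq(M,y,rcond=None)[0]
# remove the tool const rotation
qq=D[0]; C=rot(qq[0]).T@R.from_quat(np.array(qq[2])[[1,2,3,0]]).as_matrix()
fk=lambda q:(A(q)@X, rot(q)@C)
lo=np.array([-2.94,-.97,.19,-1.23,.02,-2.88]);hi=np.array([2.94,2.17,2.56,4.37,3.11,2.88])
def ik(p,Rt,q0):
    f=lambda q:np.r_[(fk(q)[0]-p)/100, 2*R.from_matrix(Rt.T@fk(q)[1]).as_rotvec()]
    r=least_squares(f,np.clip(q0,lo+.01,hi-.01),bounds=(lo,hi)); return r.x,np.abs(r.fun).max()
def tool(tilt,yaw): # tilt from vertical, deg; jaw = horizontal
    x=np.array([np.cos(yaw),np.sin(yaw),0]); t=np.sin(tilt)*x-np.cos(tilt)*np.array([0,0,1]); yy=np.array([-np.sin(yaw),np.cos(yaw),0])
    return np.stack([np.cross(yy,t),yy,t],1)
E
python3 - <<'E'
from kin import *
print('X',np.round(X,1),'res',np.abs(M@X-y).max().round(2))
for q,p,o in D:
    if o: print('rot err',np.degrees(np.linalg.norm(R.from_matrix(rot(q)@C).inv().__mul__(R.from_quat(np.array(o)[[1,2,3,0]])).as_rotvec())).round(2))
yaw=np.radians(5.1)
for tilt in (10,20,30,40,50,60):
  for p in ([617,-42,80],[617,-42,150],[560,-42,230]):
    o=[]
    for q0 in ([-.3,.5,1.8,.1,.8,-1.7],[-.3,.5,1.8,.8,.4,-2.5],[-.3,.5,1.8,3.1,.4,1.5],[-.3,.5,1.8,-1,.4,-1]):
        q,e=ik(np.array(p,float),tool(np.radians(tilt),yaw),np.array(q0))
        if e<.01: o.append(np.round(q,2).tolist())
    print(tilt,p,o[:3] and [list(t) for t in {tuple(v) for v in o}])
E
```

```text
X [116.3 201.3   0.  438.9  39.  397.5  -0.  255.3] res 0.01
rot err 0.0
rot err 0.0
rot err 0.0
rot err 0.07
10 [617, -42, 80] [[-0.28, 0.58, 1.53, 0.08, 0.87, -1.99]]
10 [617, -42, 150] [[-0.28, 0.5, 1.46, 0.07, 1.02, -1.98]]
10 [560, -42, 230] [[-0.32, 0.3, 1.53, 0.07, 1.15, -2.0]]
20 [617, -42, 80] [[-0.31, 0.52, 1.67, 0.23, 0.64, -2.13]]
20 [617, -42, 150] [[-0.31, 0.42, 1.61, 0.19, 0.8, -2.08]]
20 [560, -42, 230] [[-0.35, 0.22, 1.67, 0.18, 0.95, -2.09]]
30 [617, -42, 80] [[-0.35, 0.48, 1.8, 0.53, 0.43, -2.44]]
30 [617, -42, 150] [[-0.35, 0.37, 1.74, 0.4, 0.58, -2.29]]
30 [560, -42, 230] [[-0.39, 0.15, 1.8, 0.35, 0.75, -2.26]]
40 [617, -42, 80] []
40 [617, -42, 150] [[-0.38, 0.34, 1.87, 0.82, 0.41, -2.72]]
40 [560, -42, 230] [[-0.44, 0.1, 1.93, 0.64, 0.57, -2.54]]
50 [617, -42, 80] [[-0.42, 0.49, 2.02, 1.98, 0.42, 2.35]]
50 [617, -42, 150] [[-0.42, 0.34, 1.98, 1.55, 0.38, 2.83]]
50 [560, -42, 230] []
60 [617, -42, 80] [[-0.45, 0.55, 2.1, 2.32, 0.65, 1.98]]
60 [617, -42, 150] [[-0.45, 0.38, 2.08, 2.1, 0.54, 2.26]]
60 [560, -42, 230] [[-0.52, 0.09, 2.16, 1.69, 0.52, 2.67]]
```

The kinematic fit is exact (residual 0.01 mm). A 60° final tilt is reachable only with the tool rolled the other way round, so I'll raise the bar clear, roll it a full turn about the tool axis, and then come in. I'll check that row plan by simulation first.

```bash
cat > sim.py <<'E'
from kin import *
def bar_pts(p,Rt,Bt):  # Bt: bar frame rotation in tool; grip point = TCP approx leg -y mid
    loc=np.array([[40,141,0],[40,60,0],[-40,60,0],[-40,-60,0],[40,-60,0],[40,-141,0]])-[-5,-60,0]
    return loc@(Rt@Bt).T+p
th=np.radians(21)
# bar in tool: at pickup t=cos(-n)+sin d
by=np.array([0,1,0.]); # tool y = bar y ; bar x=-d ; n
t=np.array([0,0,1.]); w=np.array([1,0,0.])
def Bt():
    # world at pickup
    b=np.array([[.2376,.971,0],[-.971,.2376,0],[0,0,1]]) # columns x,y,z
    q=np.array([-.143,.607,.773,.112]); q/=np.linalg.norm(q)
    return R.from_quat(q[[1,2,3,0]]).as_matrix().T@b
def run(rows,q,p=None,Rt=None,verbose=8):
    if p is None: p,Rt=fk(q)
    B=Bt()
    for i,r in enumerate(rows):
        p=p+40*np.array(r[:3]); Rt=R.from_rotvec(np.radians(6)*np.array(r[3:6])).as_matrix()@Rt
        qn,e=ik(p,Rt,q); dq=np.abs(qn-q).max()*12; q=qn
        if i%verbose==verbose-1 or e>.01:
            b=bar_pts(p,Rt,B); print(i,np.round(p),np.round(q,2),'e%.3f v%.2f'%(e,dq),'barz',b[:,2].min().round(),'xmax',b[:,0].max().round(),'tilt%.1f'%np.degrees(np.arccos(-Rt[2,2])))
    return q,p,Rt
E
python3 - <<'E'
from sim import *
q=s['joints'].copy()
rows=[[-.4,-.1,1,0,0,0]]*3+[[-.1,0,.4,.7,.04,-.5]]*1+[[0,0,0,.7,.04,-.5]]*13
q,p,Rt=run(rows,q); print(Rt.round(3))
# tilt to 60 about horizontal, yaw to 5.1
yaw=np.radians(5.1); t=np.array([np.sin(np.radians(60))*np.cos(yaw),np.sin(np.radians(60))*np.sin(yaw),-.5])
ax=np.cross(Rt[:,2],t); rv=ax/np.linalg.norm(ax)*np.arcsin(np.linalg.norm(ax)); print('tilt units',np.degrees(rv)/6)
rows=[list([0,0,0])+list(np.degrees(rv)/6/2)]*2; q,p,Rt=run(rows,q,p,Rt,1)
G=tool(np.radians(60),yaw); d=R.from_matrix(G@Rt.T).as_rotvec(); print('remaining roll deg',np.degrees(d@t), 360+np.degrees(d@t))
tot=360+np.degrees(d@t); n=52; u=t*tot/6/n; print(n,u)
q,p,Rt=run([[0,0,0,*u]]*n,q,p,Rt,6)
E
```

```text
7 [489. -38. 427.] [-0.59 -0.32  1.9   0.71  0.85 -2.04] e0.000 v1.09 barz 396.0 xmax 541.0 tilt54.7
15 [489. -38. 427.] [-0.59 -0.31  1.9   0.7   0.85 -1.31] e0.000 v1.09 barz 389.0 xmax 592.0 tilt54.5
[[-0.221  0.54   0.813]
 [ 0.945  0.324  0.041]
 [-0.241  0.777 -0.581]]
tilt units [ 0.2298854  -0.91165466  0.2562299 ]
0 [489. -38. 427.] [-0.62 -0.33  1.93  0.8   0.84 -1.31] e0.000 v1.16 barz 381.0 xmax 585.0 tilt57.2
1 [489. -38. 427.] [-0.65 -0.34  1.96  0.9   0.84 -1.4 ] e0.000 v1.18 barz 378.0 xmax 576.0 tilt60.0
remaining roll deg -73.95617693179155 286.04382306820844
52 [ 0.79083495  0.07058014 -0.45840356]
5 [489. -38. 427.] [-0.65 -0.34  1.96  0.9   0.84 -0.83] e0.000 v1.15 barz 358.0 xmax 574.0 tilt60.0
11 [489. -38. 427.] [-0.65 -0.34  1.96  0.9   0.84 -0.25] e0.000 v1.15 barz 362.0 xmax 557.0 tilt60.0
17 [489. -38. 427.] [-0.65 -0.34  1.96  0.9   0.84  0.33] e0.000 v1.15 barz 390.0 xmax 534.0 tilt60.0
23 [489. -38. 427.] [-0.65 -0.34  1.96  0.9   0.84  0.9 ] e0.000 v1.15 barz 326.0 xmax 516.0 tilt60.0
29 [489. -38. 427.] [-0.65 -0.34  1.96  0.9   0.84  1.48] e0.000 v1.
[... 353 characters left out ...]
 427.] [-0.69 -0.34  2.    1.    0.86  2.88] e0.096 v0.89 barz 341.0 xmax 519.0 tilt60.0
46 [489. -38. 427.] [-0.71 -0.34  2.02  1.08  0.87  2.88] e0.166 v0.88 barz 348.0 xmax 517.0 tilt60.0
47 [489. -38. 427.] [-0.73 -0.34  2.05  1.15  0.87  2.88] e0.237 v0.89 barz 356.0 xmax 515.0 tilt60.0
48 [489. -38. 427.] [-0.74 -0.34  2.08  1.22  0.86  2.88] e0.308 v0.90 barz 364.0 xmax 513.0 tilt60.0
49 [489. -38. 427.] [-0.75 -0.34  2.11  1.3   0.85  2.88] e0.379 v0.94 barz 373.0 xmax 510.0 tilt60.0
50 [489. -38. 427.] [-0.74 -0.33  2.15  1.39  0.82  2.88] e0.451 v1.00 barz 383.0 xmax 507.0 tilt60.0
51 [489. -38. 427.] [-0.71 -0.33  2.18  1.48  0.77  2.88] e0.522 v1.11 barz 393.0 xmax 504.0 tilt60.0
```

Run:
```python
from sim import *
q=s['joints'].copy()
q,p,Rt=run([[-.4,-.1,1,0,0,0]]*3+[[-.1,0,.4,.7,.04,-.5]]+[[0,0,0,.7,.04,-.5]]*13,q,verbose=17)
q,p,Rt=run([[0,0,0,.11,-.46,.13]]*2,q,p,Rt,2)
q,p,Rt=run([[0,0,0,.79,.07,-.46]]*38,q,p,Rt,38)
q,p,Rt=run([[.2,0,-.5,0,0,0]]*8,q,p,Rt,4)
q,p,Rt=run([[0,0,0,.79,.07,-.46]]*14,q,p,Rt,4)
G=tool(np.radians(60),np.radians(5.1)); print('residual units',np.degrees(R.from_matrix(G@Rt.T).as_rotvec())/6)
q,p,Rt=run([[.85,0,0,0,0,0]]*2+[[0,0,-.9,0,0,0]]*5,q,p,G,1)
```

```text
16 [489. -38. 427.] [-0.59 -0.31  1.9   0.7   0.85 -1.22] e0.000 v1.09 barz 384.0 xmax 594.0 tilt54.4
1 [489. -38. 427.] [-0.65 -0.34  1.96  0.9   0.84 -1.4 ] e0.000 v1.19 barz 378.0 xmax 576.0 tilt60.0
37 [489. -38. 427.] [-0.65 -0.34  1.96  0.89  0.84  2.25] e0.000 v1.15 barz 274.0 xmax 518.0 tilt59.7
3 [521. -38. 347.] [-0.58 -0.19  2.07  1.09  0.65  2.  ] e0.000 v0.94 barz 194.0 xmax 550.0 tilt59.7
7 [553. -38. 267.] [-0.52  0.01  2.13  1.47  0.52  1.57] e0.000 v1.44 barz 114.0 xmax 582.0 tilt59.7
3 [553. -38. 267.] [-0.52  0.01  2.13  1.47  0.52  1.96] e0.000 v1.15 barz 154.0 xmax 586.0 tilt59.8
7 [553. -38. 267.] [-0.52  0.01  2.13  1.47  0.52  2.34] e0.000 v1.14 barz 181.0 xmax 583.0 tilt59.8
11 [553. -38. 267.] [-0.52  0.01  2.13  1.48  0.52  2.72] e0.000 v1.14 barz 213.0 xmax 574.0 tilt59.9
13 [553. -38. 267.] [-0.52  0.01  2.13  1.5   0.53  2.88] e0.015 v0.78 barz 233.0 xmax 568.0 tilt59.9
residual units [-0.00150322 -0.01440857 -0.02272703]
0 [587. -38. 267.] [-0.47  0.09  2.05  1.53  0.48  2.88] e0.020 v0.96 barz 233.0 xmax 602.0 tilt60.0
1 [621. -38. 267.] [-0.43  0.16  1.97  1.56  0.45  2.88] e0.034 v0.97 barz 233.0 xmax 636.0 tilt60.0
2 [621. -38. 231.] [-0.43  0.22  2.    1.7   0.45  2.72] e0.000 v1.89 barz 197.0 xmax 636.0 tilt60.0
3 [621. -38. 195.] [-0.43  0.29  2.03  1.9   0.47  2.5 ] e0.000 v2.68 barz 161.0 xmax 636.0 tilt60.0
4 [621. -38. 159.] [-0.43  0.36  2.06  2.07  0.51  2.3 ] e0.000 v2.36 barz 125.0 xmax 636.0 tilt60.0
5 [621. -38. 123.] [-0.43  0.45  2.08  2.21  0.57  2.14] e0.000 v1.96 barz 89.0 xmax 636.0 tilt60.0
6 [621. -38.  87.] [-0.43  0.54  2.08  2.32  0.63  2.01] e0.000 v1.58 barz 53.0 xmax 636.0 tilt60.0
```

play_rows(deltas=[[-0.4, -0.1, 1, 0, 0, 0, -1], [-0.4, -0.1, 1, 0, 0, 0, -1], [-0.4, -0.1, 1, 0, 0, 0, -1], [-0.1, 0, 0.4, 0.7, 0.04, -0.5, -1], [0, 0, 0, 0.7, 0.04, -0.5, -1], [0, 0, 0, 0.7, 0.04, -0.5, -1], [0, 0, 0, 0.7, 0.04, -0.5, -1], [0, 0, 0, 0.7, 0.04, -0.5, -1]])

```text
time_s: 16.92
eef_pos: [491.4, -37.8, 422.9]
ee_rot: [0.444, 0.182, 0.87, 0.116]
force: [-0.8, 0.3, -1.9]
grip_width: 0.073
```

```bash
cat > st.py <<'E'
from kin import *
q=s['ee_rot']; Rt=R.from_quat(q[[1,2,3,0]]).as_matrix(); print(s['time_s'],s['eef_pos'].round(1),s['joints'].round(2),s['grip_width'].round(3),s['force'].round(1),s['wrist_torque'].round(2)); print('t',Rt[:,2].round(3),'y',Rt[:,1].round(3))
E
python3 st.py
```

```text
Traceback (most recent call last):
  File "st.py", line 2, in <module>
    q=s['ee_rot']; Rt=R.from_quat(q[[1,2,3,0]]).as_matrix(); print(s['time_s'],s['eef_pos'].round(1),s['joints'].round(2),s['grip_width'].round(3),s['force'].round(1),s['wrist_torque'].round(2)); print('t',Rt[:,2].round(3),'y',Rt[:,1].round(3))
                                                                                                                          ^^^^^^^^^^^^^^^^^^^^^
AttributeError: 'float' object has no attribute 'round'
```

play_rows(deltas=[[0, 0, 0, 0.7, 0.04, -0.5, -1], [0, 0, 0, 0.7, 0.04, -0.5, -1], [0, 0, 0, 0.7, 0.04, -0.5, -1], [0, 0, 0, 0.7, 0.04, -0.5, -1], [0, 0, 0, 0.7, 0.04, -0.5, -1], [0, 0, 0, 0.7, 0.04, -0.5, -1], [0, 0, 0, 0.7, 0.04, -0.5, -1], [0, 0, 0, 0.7, 0.04, -0.5, -1]])

```text
time_s: 17.58
eef_pos: [491.4, -37.7, 422.8]
ee_rot: [0.373, 0.478, 0.75, 0.264]
force: [-0.7, 0.5, -1.9]
grip_width: 0.076
```

play_rows(deltas=[[0, 0, 0, 0.7, 0.04, -0.5, -1], [0, 0, 0, 0.11, -0.46, 0.13, -1], [0, 0, 0, 0.11, -0.46, 0.13, -1], [0, 0, 0, 0.79, 0.07, -0.46, -1], [0, 0, 0, 0.79, 0.07, -0.46, -1], [0, 0, 0, 0.79, 0.07, -0.46, -1], [0, 0, 0, 0.79, 0.07, -0.46, -1], [0, 0, 0, 0.79, 0.07, -0.46, -1]])

```text
time_s: 18.25
eef_pos: [491.4, -37.8, 422.8]
ee_rot: [0.299, 0.648, 0.576, 0.399]
force: [-0.3, -0.8, -1.7]
grip_width: 0.07
```

```bash
sed -i "s/s\['grip_width'\].round(3)/round(s['grip_width'],3)/" st.py; python3 st.py
```

```text
18.25 [491.4 -37.8 422.8] [-0.64 -0.33  1.97  0.9   0.82 -0.92] 0.07 [-0.3 -0.8 -1.7] [0.02 0.81 0.03]
t [ 0.862  0.073 -0.502] y [ 0.507 -0.159  0.847]
```

On plan. Continuing the roll with 33 more rows.

play_rows(deltas=[[0, 0, 0, 0.79, 0.07, -0.46, -1], [0, 0, 0, 0.79, 0.07, -0.46, -1], [0, 0, 0, 0.79, 0.07, -0.46, -1], [0, 0, 0, 0.79, 0.07, -0.46, -1], [0, 0, 0, 0.79, 0.07, -0.46, -1], [0, 0, 0, 0.79, 0.07, -0.46, -1], [0, 0, 0, 0.79, 0.07, -0.46, -1], [0, 0, 0, 0.79, 0.07, -0.46, -1]])

```text
time_s: 18.92
eef_pos: [491.5, -37.7, 422.8]
ee_rot: [0.127, 0.817, 0.291, 0.481]
force: [-0.1, -0.1, -2.7]
grip_width: 0.074
```

play_rows(deltas=[[0, 0, 0, 0.79, 0.07, -0.46, -1], [0, 0, 0, 0.79, 0.07, -0.46, -1], [0, 0, 0, 0.79, 0.07, -0.46, -1], [0, 0, 0, 0.79, 0.07, -0.46, -1], [0, 0, 0, 0.79, 0.07, -0.46, -1], [0, 0, 0, 0.79, 0.07, -0.46, -1], [0, 0, 0, 0.79, 0.07, -0.46, -1], [0, 0, 0, 0.79, 0.07, -0.46, -1]])

```text
time_s: 19.58
eef_pos: [491.5, -37.7, 422.8]
ee_rot: [-0.063, 0.867, -0.036, 0.493]
force: [-0.1, 0.2, -2.0]
grip_width: 0.069
```

play_rows(deltas=[[0, 0, 0, 0.79, 0.07, -0.46, -1], [0, 0, 0, 0.79, 0.07, -0.46, -1], [0, 0, 0, 0.79, 0.07, -0.46, -1], [0, 0, 0, 0.79, 0.07, -0.46, -1], [0, 0, 0, 0.79, 0.07, -0.46, -1], [0, 0, 0, 0.79, 0.07, -0.46, -1], [0, 0, 0, 0.79, 0.07, -0.46, -1], [0, 0, 0, 0.79, 0.07, -0.46, -1]])

```text
time_s: 20.25
eef_pos: [491.5, -37.7, 422.8]
ee_rot: [-0.244, 0.791, -0.357, 0.432]
force: [-0.3, 0.8, -2.4]
grip_width: 0.078
```

play_rows(deltas=[[0, 0, 0, 0.79, 0.07, -0.46, -1], [0, 0, 0, 0.79, 0.07, -0.46, -1], [0, 0, 0, 0.79, 0.07, -0.46, -1], [0, 0, 0, 0.79, 0.07, -0.46, -1], [0, 0, 0, 0.79, 0.07, -0.46, -1], [0, 0, 0, 0.79, 0.07, -0.46, -1], [0, 0, 0, 0.79, 0.07, -0.46, -1], [0, 0, 0, 0.79, 0.07, -0.46, -1]])

```text
time_s: 20.92
eef_pos: [491.5, -37.8, 422.9]
ee_rot: [0.39, -0.6, 0.627, -0.309]
force: [-0.6, -0.4, -2.2]
grip_width: 0.076
```

play_rows(deltas=[[0, 0, 0, 0.79, 0.07, -0.46, -1], [0.2, 0, -0.5, 0, 0, 0, -1], [0.2, 0, -0.5, 0, 0, 0, -1], [0.2, 0, -0.5, 0, 0, 0, -1], [0.2, 0, -0.5, 0, 0, 0, -1], [0, 0, 0, 0.79, 0.07, -0.46, -1], [0, 0, 0, 0.79, 0.07, -0.46, -1], [0, 0, 0, 0.79, 0.07, -0.46, -1]])

```text
time_s: 21.58
eef_pos: [523.5, -37.6, 342.4]
ee_rot: [0.442, -0.469, 0.73, -0.229]
force: [0.0, 0.6, -2.5]
grip_width: 0.076
```

```bash
python3 st.py
```

```text
21.5833 [523.5 -37.6 342.4] [-0.57 -0.18  2.07  1.11  0.64  2.27] 0.076 [ 0.   0.6 -2.5] [-0.18  0.72 -0.05]
t [ 0.86   0.081 -0.505] y [-0.482  0.455 -0.748]
```

play_rows(deltas=[[0.2, 0, -0.5, 0, 0, 0, -1], [0.2, 0, -0.5, 0, 0, 0, -1], [0.1, 0, -0.5, 0, 0, 0, -1], [0, 0, 0, 0.79, 0.07, -0.46, -1], [0, 0, 0, 0.79, 0.07, -0.46, -1], [0, 0, 0, 0.79, 0.07, -0.46, -1], [0.1, 0, -0.5, 0, 0, 0, -1], [0, 0, -0.5, 0, 0, 0, -1]])

```text
time_s: 22.25
eef_pos: [547.9, -38.1, 243.5]
ee_rot: [0.471, -0.361, 0.788, -0.166]
force: [0.5, -0.0, -1.6]
grip_width: 0.076
```

play_rows(deltas=[[0, 0, 0, 0.79, 0.07, -0.46, -1], [0, 0, 0, 0.79, 0.07, -0.46, -1], [0, 0, 0, 0.79, 0.07, -0.46, -1], [0, 0, 0, 0.79, 0.07, -0.46, -1], [0, 0, 0, 0.79, 0.07, -0.46, -1], [0, 0, 0, 0.79, 0.07, -0.46, -1], [0, 0, 0, 0.79, 0.07, -0.46, -1], [0, 0, 0, 0.79, 0.07, -0.46, -1]])

```text
time_s: 22.92
eef_pos: [547.3, -37.7, 242.9]
ee_rot: [0.499, -0.037, 0.865, 0.024]
force: [0.4, -0.5, -2.3]
grip_width: 0.072
```

```bash
cat >> st.py <<'E'
print('to goal units',(np.degrees(R.from_matrix(tool(np.radians(60),np.radians(5.1))@Rt.T).as_rotvec())/6).round(3))
c=shot('scene'); a=cv2.resize(c['pixels'][130:360,180:440,::-1],None,fx=2,fy=2,interpolation=2)
ct=shot('top'); b=cv2.resize(ct['pixels'][170:400,240:400,::-1],None,fx=1.75,fy=2,interpolation=2)
cv2.imwrite('pics/last.png',np.hstack([a,b]))
for n,k in(('scene',c),('top',ct)): np.savez(n+'.npz',**{f:k[f] for f in('pixels','z_map','fx','fy','cx','cy','eye','R')})
E
python3 st.py; cp pics/last.png pics/l1.png
```

```text
22.9167 [547.3 -37.7 242.9] [-0.53  0.04  2.18  1.61  0.53  2.76] 0.072 [ 0.4 -0.5 -2.3] [-0.14  0.81  0.  ]
t [ 0.862  0.078 -0.501] y [-0.088  0.996  0.004]
to goal units [-0.041 -0.014  0.008]
```

View pics/l1.png

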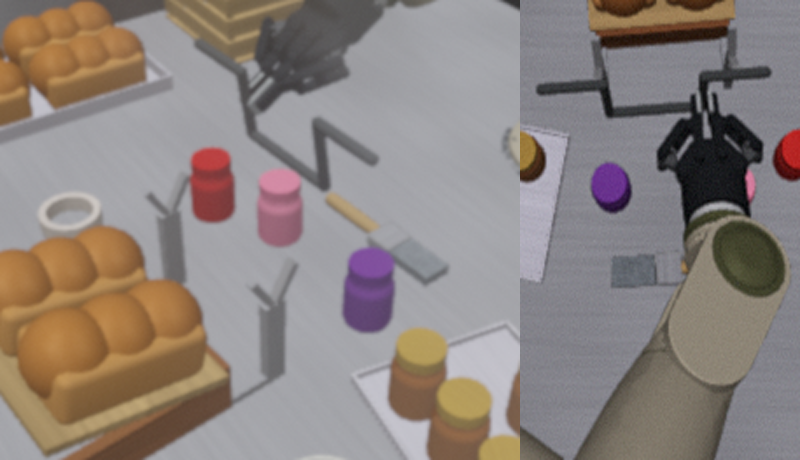

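The bar is held with its bend down: left end at about top px (251–290, 213), right end at about (346–383, 206). Next I measure its ends, to align them with the notches.

```bash
cat > ends.py <<'E'
from h import *
def L(n): return dict(np.load(n+'.npz'))
def report(zlo,zhi):
  for n in('top','scene'):
    c=L(n); P=cloud(c); m=(P[...,2]>zlo)&(P[...,2]<zhi)&(P[...,0]>500)&(P[...,0]<680)&(c['pixels'].max(2)<125)
    for nm,lo,hi in(('left',85,135),('right',-126,-62)):
        mm=m&(P[...,1]>lo)&(P[...,1]<hi); p=P[mm]
        if len(p)<15: print(n,nm,len(p)); continue
        ce=np.median(p,0); d=np.linalg.svd(p-p.mean(0),full_matrices=False)[2][0]
        print(n,nm,len(p),'med',ce.round(1),'dir',(d*np.sign(d[1])).round(3),'y',p[:,1].min().round(),p[:,1].max().round())
if __name__=='__main__':
    import sys; report(float(sys.argv[1]),float(sys.argv[2]))
E
python3 ends.py 255 310
python3 - <<'E'
from sim import *
q=s['ee_rot']; Rt=R.from_quat(q[[1,2,3,0]]).as_matrix(); print(bar_pts(s['eef_pos'],Rt,Bt()).round(1))
E
```

```text
top left 148 med [539.9 108.7 291.5] dir [-0.039  0.991  0.124] y 85.0 134.0
top right 216 med [553.3 -79.1 290.9] dir [-0.881  0.413 -0.23 ] y -116.0 -62.0
scene left 165 med [546.7 102.4 287.9] dir [-0.005  0.904  0.429] y 85.0 134.0
scene right 159 med [558.7 -77.3 288.2] dir [-0.934  0.303 -0.189] y -114.0 -62.0
[[ 536.3  163.   287.7]
 [ 543.6   82.4  287.6]
 [ 531.    81.3  208.6]
 [ 541.8  -38.2  208.6]
 [ 554.4  -37.1  287.5]
 [ 561.8 -117.7  287.5]]
```

```bash
python3 ends.py 270 310 | head -1
python3 - <<'E'
from sim import *
q=s['joints'].copy()
q,p,Rt=run([[.22,-.015,-.3,-.005,0,0]]*8+[[0,0,-.2,0,0,0]]*8,q,verbose=1)
c=np.load('top.npz'); c=dict(c); P=cloud(c); 
m=(P[...,2]>270)&(P[...,2]<300)&(P[...,0]>520)&(P[...,0]<580)&(c['pixels'].max(2)<125)
for lo,hi in((90,200),(-140,-90)):
    p=P[m&(P[...,1]>lo)&(P[...,1]<hi)]; print(p.min(0).round(),p.max(0).round(),np.median(p,0).round(1))
E
```

```text
top left 144 med [540.  108.8 291.6] dir [-0.06   0.998  0.035] y 85.0 134.0
0 [556. -38. 231.] [-0.52  0.08  2.17  1.68  0.52  2.68] e0.000 v0.91 barz 197.0 xmax 571.0 tilt60.0
1 [565. -39. 219.] [-0.51  0.13  2.16  1.75  0.52  2.6 ] e0.000 v0.89 barz 185.0 xmax 579.0 tilt60.0
2 [574. -39. 207.] [-0.5   0.17  2.15  1.82  0.52  2.53] e0.000 v0.85 barz 172.0 xmax 588.0 tilt60.0
3 [583. -40. 195.] [-0.49  0.21  2.14  1.89  0.52  2.47] e0.000 v0.80 barz 160.0 xmax 597.0 tilt60.0
4 [591. -41. 183.] [-0.48  0.26  2.12  1.95  0.52  2.4 ] e0.000 v0.75 barz 148.0 xmax 606.0 tilt59.9
5 [600. -41. 171.] [-0.47  0.3   2.11  2.01  0.53  2.35] e0.000 v0.69 barz 136.0 xmax 615.0 tilt59.9
6 [609. -42. 159.] [-0.46  0.34  2.09  2.06  0.53  2.29] e0.000 v0.63 barz 124.0 xmax 623.0 tilt59.9
7 [618. -42. 147.] [-0.45  0.39  2.07  2.1   0.54  2.25] e0.000 v0.57 barz 112.0 xmax 632.0 tilt59.9
8 [618. -42. 139.] [-0.45  0.4   2.08  2.14  0.55  2.21] e0.000 v0.44 barz 104.0 xmax 632.0 tilt59.9
9 [618. -42. 131.] [-0.45  0.42  2.08  2.17  0.56  2.17] e0.000 v0.42 barz 96.0 xmax 632.0 tilt59.9
10 [618. -42. 123.] [-0.45  0.44  2.08  2.19  0.58  2.14] e0.000 v0.40 barz 88.0 xmax 632.0 tilt59.9
11 [618. -42. 115.] [-0.45  0.46  2.09  2.22  0.59  2.11] e0.000 v0.39 barz 80.0 xmax 632.0 tilt59.9
12 [618. -42. 107.] [-0.45  0.48  2.09  2.25  0.6   2.08] e0.000 v0.37 barz 72.0 xmax 632.0 tilt59.9
13 [618. -42.  99.] [-0.45  0.5   2.09  2.27  0.62  2.05] e0.000 v0.35 barz 64.0 xmax 632.0 tilt59.9
14 [618. -42.  91.] [-0.45  0.52  2.09  2.29  0.63  2.02] e0.000 v0.33 barz 56.0 xmax 632.0 tilt59.9
15 [618. -42.  83.] [-0.45  0.54  2.09  2.31  0.64  1.99] e0.000 v0.32 barz 48.0 xmax 632.0 tilt59.9
[532.  90. 286.] [548. 164. 297.] [539.2 125.7 291.6]
[ 551. -116.  285.] [565. -91. 297.] [ 557.  -103.3  292.2]
```

play_rows(deltas=[[0.22, -0.017, -0.3, 0, 0, 0, -1], [0.22, -0.017, -0.3, 0, 0, 0, -1], [0.22, -0.017, -0.3, 0, 0, 0, -1], [0.22, -0.017, -0.3, 0, 0, 0, -1], [0.22, -0.017, -0.3, 0, 0, 0, -1], [0.22, -0.017, -0.3, 0, 0, 0, -1], [0.22, -0.017, -0.3, 0, 0, 0, -1], [0.23, -0.017, -0.3, 0, 0, 0.05, -1]])

```text
time_s: 23.68
eef_pos: [618.5, -43.0, 146.5]
ee_rot: [0.499, -0.043, 0.865, 0.023]
force: [0.6, 0.1, -2.7]
grip_width: 0.074
```

play_rows(deltas=[[0, 0, 0, 0, 0, 0, -1], [0, 0, 0, 0, 0, 0, -1]])

```text
time_s: 23.85
eef_pos: [618.0, -42.8, 147.1]
ee_rot: [0.499, -0.042, 0.865, 0.024]
force: [-0.4, -0.2, -2.5]
grip_width: 0.074
```

```bash
python3 st.py; cp pics/last.png pics/l2.png
python3 - <<'E'
from ends import *
c=L('top'); P=cloud(c)
m=(P[...,2]>172)&(P[...,2]<215)&(P[...,0]>570)&(P[...,0]<660)&(c['pixels'].max(2)<125)
for lo,hi in((85,200),(-140,-92)):
    p=P[m&(P[...,1]>lo)&(P[...,1]<hi)]; print(len(p),p.min(0).round(),p.max(0).round(),np.median(p,0).round(1))
E
```

```text
23.85 [618.  -42.8 147.1] [-0.45  0.39  2.07  2.09  0.55  2.26] 0.074 [-0.4 -0.2 -2.5] [-0.15  0.69  0.  ]
t [ 0.862  0.084 -0.501] y [-0.097  0.995 -0.001]
to goal units [ 0.01  -0.008 -0.078]
162 [599.  87. 186.] [616. 159. 200.] [607.2 121.9 194.2]
61 [ 571. -119.  190.] [634. -93. 203.] [ 628.1 -105.   197.7]
```

View pics/l2.png

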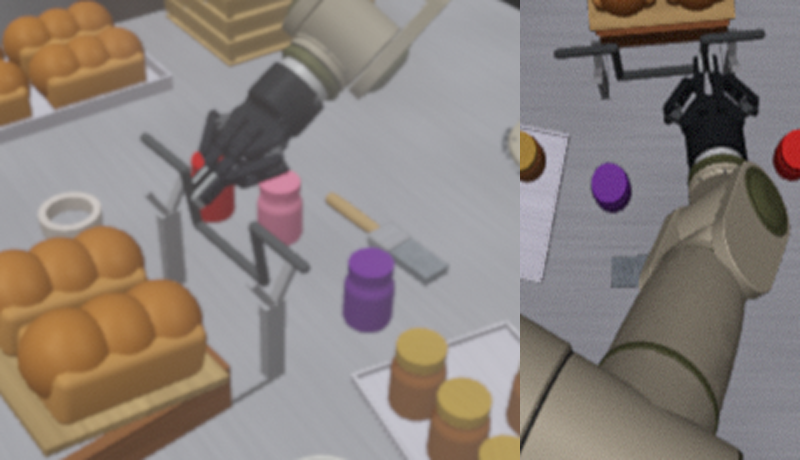

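The left and right ends sit just above the two notches, within about 2 mm. Lowering gently.

play_rows(deltas=[[0.04, 0, -0.25, 0, 0, 0, -1], [0, 0, -0.25, 0, 0, 0, -1], [0, 0, -0.25, 0, 0, 0, -1], [0, 0, -0.25, 0, 0, 0, -1], [0, 0, -0.2, 0, 0, 0, -1], [0, 0, -0.1, 0, 0, 0, -1], [0, 0, -0.05, 0, 0, 0, -1], [0, 0, 0, 0, 0, 0, -1]])

```text
time_s: 24.62
eef_pos: [619.8, -42.7, 94.3]
ee_rot: [0.5, -0.042, 0.865, 0.024]
force: [0.1, 0.4, -2.6]
grip_width: 0.075
```

play_rows(deltas=[[0, 0, -0.05, 0, 0, 0, -1], [0, 0, -0.05, 0, 0, 0, -1], [0, 0, 0, 0, 0, 0, -1]])

```text
time_s: 24.87
eef_pos: [619.8, -42.7, 90.0]
ee_rot: [0.5, -0.042, 0.865, 0.024]
force: [-0.4, 0.7, -2.2]
grip_width: 0.07
```

play_rows(deltas=[[0, 0, -0.05, 0, 0, 0, -1], [0, 0, -0.05, 0, 0, 0, -1], [0, 0, 0, 0, 0, 0, -1]])

```text
time_s: 25.12
eef_pos: [619.7, -42.6, 85.6]
ee_rot: [0.5, -0.042, 0.865, 0.024]
force: [0.1, -0.0, -3.7]
grip_width: 0.074
```

play_rows(deltas=[[0, 0, -0.05, 0, 0, 0, -1], [0, 0, 0, 0, 0, 0, -1]])

```text
time_s: 25.28
eef_pos: [619.8, -42.6, 83.7]
ee_rot: [0.5, -0.042, 0.865, 0.024]
force: [0.2, -0.1, -3.0]
grip_width: 0.074
```

play_rows(deltas=[[0, 0, -0.05, 0, 0, 0, -1], [0, 0, 0, 0, 0, 0, -1]])

```text
time_s: 25.45
eef_pos: [620.0, -42.7, 82.2]
ee_rot: [0.5, -0.042, 0.865, 0.024]
force: [-1.9, 0.4, 1.1]
grip_width: 0.075
```

play_rows(deltas=[[0, 0, -0.04, 0, 0, 0, -1], [0, 0, 0, 0, 0, 0, -1]])

```text
time_s: 25.62
eef_pos: [620.2, -42.7, 81.0]
ee_rot: [0.501, -0.042, 0.864, 0.024]
force: [-3.2, 0.2, 5.4]
grip_width: 0.074
```

```bash
python3 st.py; cp pics/last.png pics/l3.png
python3 - <<'E'
from ends import *
c=L('top'); P=cloud(c)
for lo,hi in((116,200),(-140,-92)):
    m=(P[...,2]>95)&(P[...,2]<150)&(P[...,0]>570)&(P[...,0]<660)&(c['pixels'].max(2)<125)
    p=P[m&(P[...,1]>lo)&(P[...,1]<hi)]; print(len(p),p.min(0).round(),p.max(0).round(),np.median(p,0).round(1))
E
```

```text
25.6167 [620.2 -42.7  81. ] [-0.45  0.55  2.09  2.31  0.65  2.  ] 0.074 [-3.2  0.2  5.4] [ 0.11 -0.2   0.14]
t [ 0.863  0.084 -0.497] y [-0.096  0.995 -0.   ]
to goal units [-0.002  0.029 -0.072]
85 [600. 116. 120.] [613. 159. 135.] [606.5 136.3 129.5]
54 [ 573. -119.  123.] [636. -92. 137.] [ 628.3 -106.3  130.9]
```

Contact, with both ends at about notch height. I'm opening the fingers partway, because the post is near.

play_rows(deltas=[[-0.03, 0, 0, 0, 0, 0, -0.9], [0, 0, 0, 0, 0, 0, -0.8], [0, 0, 0, 0, 0, 0, -0.7], [0, 0, 0, 0, 0, 0, -0.6], [0, 0, 0, 0, 0, 0, -0.5], [0, 0, 0, 0, 0, 0, -0.4], [0, 0, 0, 0, 0, 0, -0.35], [0, 0, 0, 0, 0, 0, -0.35]], squeeze=30)

```text
time_s: 26.38
eef_pos: [618.6, -42.6, 80.4]
ee_rot: [0.5, -0.042, 0.865, 0.024]
force: [0.3, -0.6, -0.4]
grip_width: 0.326
```

```bash
python3 st.py; cp pics/last.png pics/l4.png
```

```text
26.3833 [618.6 -42.6  80.4] [-0.45  0.55  2.09  2.31  0.66  1.99] 0.326 [ 0.3 -0.6 -0.4] [-0.03  0.44  0.  ]
t [ 0.862  0.083 -0.499] y [-0.096  0.995 -0.   ]
to goal units [ 0.     0.009 -0.071]
```

View pics/l4.png

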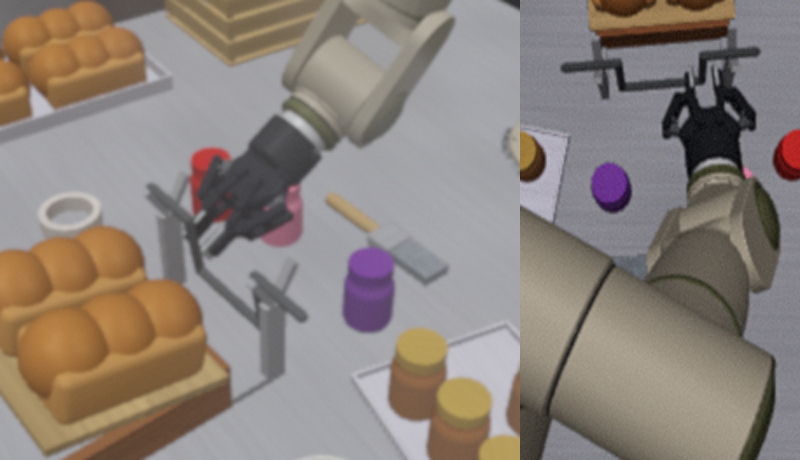

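The ends sit in the notches and the fingers are open around the leg. Backing out along the tool axis.

play_rows(deltas=[[-0.13, -0.012, 0.075, 0, 0, 0, -0.35], [-0.26, -0.025, 0.15, 0, 0, 0, -0.35], [-0.35, -0.034, 0.2, 0, 0, 0, -0.35], [-0.43, -0.042, 0.25, 0, 0, 0, -0.35], [-0.43, -0.042, 0.25, 0, 0, 0, -0.35], [-0.43, -0.042, 0.25, 0, 0, 0, -0.35], [-0.2, 0, 0.5, 0, 0, 0, -0.35], [-0.2, 0, 0.6, 0, 0, 0, -0.35]])

```text
time_s: 27.15
eef_pos: [519.9, -50.5, 171.0]
ee_rot: [0.499, -0.041, 0.865, 0.024]
force: [0.7, 0.9, 0.4]
grip_width: 0.32
```

play_rows(deltas=[[-0.2, 0, 0.6, 0, 0, 0, -0.35], [-0.2, 0, 0.6, 0, 0, 0, -0.35], [-0.2, 0, 0.6, 0, 0, 0, -0.35], [0, 0, 0, 0, 0, 0, -0.35], [0, 0, 0, 0, 0, 0, -0.35]])

```text
time_s: 27.57
eef_pos: [497.2, -50.6, 244.5]
ee_rot: [0.501, -0.042, 0.864, 0.023]
force: [0.2, 0.4, -0.4]
grip_width: 0.325
```

```bash
python3 st.py
python3 - <<'E'
from ends import *
c=L('top'); P=cloud(c); Z=P[...,2]
for lo,hi in((112,200),(-140,-88)):
    m=(Z>95)&(Z<150)&(P[...,0]>570)&(P[...,0]<660)&(c['pixels'].max(2)<125)
    p=P[m&(P[...,1]>lo)&(P[...,1]<hi)]; print('end',len(p),p.min(0).round(),p.max(0).round(),np.median(p,0).round(1))
for nm in('top','scene'):
    c2=L(nm);Q=cloud(c2); m=(Q[...,2]>25)&(Q[...,2]<75)&(Q[...,0]>560)&(Q[...,0]<670)&(Q[...,1]>-35)&(Q[...,1]<60)&(c2['pixels'].max(2)<125)
    p=Q[m]; print('cross',nm,len(p), np.median(p,0).round(1) if len(p) else '')
m=((Z>80)&(Z<96)).astype('uint8'); k,l,st,ce=cv2.connectedComponentsWithStats(m)
for i in range(1,k):
    if 150<st[i,4]<500: 
        (x,y),r=cv2.minEnclosingCircle(P[l==i][:,:2].astype('float32')); print('jar',np.round([x,y,r,np.median(Z[l==i])],1))
c=L('scene'); cv2.imwrite('pics/f.png',cv2.resize(c['pixels'][130:410,180:500,::-1],None,fx=2.1,fy=2.1,interpolation=2))
E
```

```text
27.5667 [497.2 -50.6 244.5] [-0.67 -0.08  2.29  1.52  0.65  2.75] 0.325 [ 0.2  0.4 -0.4] [-0.06  0.4   0.03]
t [ 0.864  0.082 -0.497] y [-0.096  0.995 -0.003]
to goal units [ 0.023  0.034 -0.068]
end 93 [601. 112. 123.] [630. 159. 148.] [606.8 133.4 129.6]
end 63 [ 611. -119.  121.] [634. -88. 141.] [ 626.6 -102.1  129. ]
cross top 164 [607.4  14.3  50. ]
cross scene 154 [613.   16.1  49.7]
jar [534.3 367.6  26.   88.9]
jar [518.9 295.   26.3  88.8]
jar [509.1 221.7  25.9  88.8]
jar [ 515.6 -179.6   25.8   85. ]
jar [470.2  91.   25.7  85. ]
jar [424.4 309.6  26.1  88.8]
jar [ 128.7 -499.3  129.3   85.3]
```

View pics/f.png

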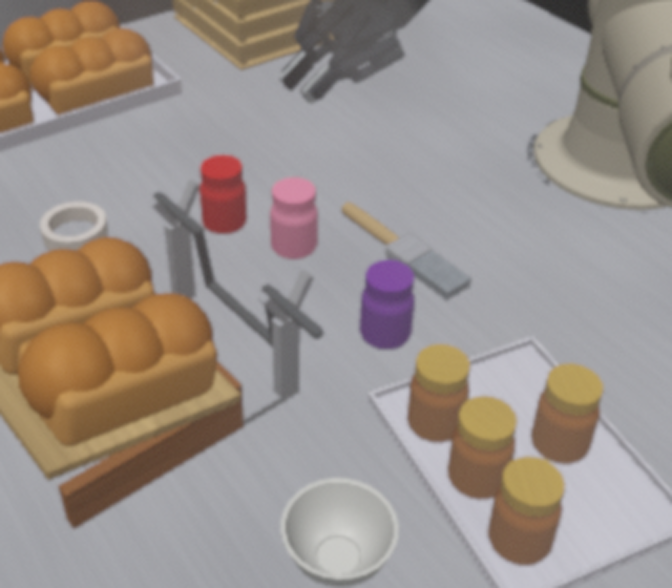

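The bar hangs in both notches, with the ends at about 124 mm and the cross part at about 45 mm. All four jars are upright on the tray. I'll wait a moment, check that it is still, and then hand in.

play_rows(deltas=[[-0.2, 0, 0.2, 0, 0, 0, -0.35], [-0.2, 0, 0.2, 0, 0, 0, -0.35], [0, 0, 0, 0, 0, 0, -0.35], [0, 0, 0, 0, 0, 0, -0.35], [0, 0, 0, 0, 0, 0, -0.35], [0, 0, 0, 0, 0, 0, -0.35], [0, 0, 0, 0, 0, 0, -0.35], [0, 0, 0, 0, 0, 0, -0.35]])

```text
time_s: 28.33
eef_pos: [481.5, -50.5, 259.0]
ee_rot: [0.5, -0.042, 0.865, 0.024]
force: [-0.8, 0.9, -0.4]
grip_width: 0.324
```

```bash
python3 st.py
python3 - <<'E'
from ends import *
for nm in('top','scene'):
    c2=L(nm);Q=cloud(c2); m=(Q[...,2]>25)&(Q[...,2]<75)&(Q[...,0]>560)&(Q[...,0]<670)&(Q[...,1]>-35)&(Q[...,1]<60)&(c2['pixels'].max(2)<125)
    p=Q[m]; print('cross',nm,len(p), np.median(p,0).round(1))
order.finish_job()
E
```

```text
28.3333 [481.5 -50.5 259. ] [-0.71 -0.16  2.3   1.42  0.69  2.85] 0.324 [-0.8  0.9 -0.4] [ 0.06  0.38 -0.04]
t [ 0.862  0.084 -0.5  ] y [-0.096  0.995  0.   ]
to goal units [-0.005  0.005 -0.073]
cross top 164 [607.3  14.4  50.1]
cross scene 154 [613.1  14.5  49.8]
the job is handed in; nothing more can be done
```

I moved the jar first and then hung the bar, and handed the job in at about 28 s of the 69 s allowed. No verdict is reported.

- **Jar:** it stands upright on the free half of the jar tray, at (424, 310). The three jars already on the tray, and the red and purple look-alikes, measured within about 1 mm of where they started. The pink look-alike was hidden from the top camera at the last check, but the scene view showed it in its place.
- **Bar:** both straight ends lie in the two notches, with their axis at about 124 mm (125 mm nominal). The bend hangs between the posts with its cross part at about 45 mm. It had not moved between the last two checks, 0.8 s apart, and the gripper was well clear.
- **Didn't go to plan:** joint 6 reached its range end while I was turning the bar, so the arm drifted off the planned pose. I raised the bar clear and rolled it a full turn about the tool axis to come in the other way.
- **Small disagreement:** the cross part measured x = 607 mm in the top view and 613 mm in the scene view, with the notch line at about 618 mm. The bar therefore leans a few degrees towards the robot, possibly held by friction in the notches.

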